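Snap the end cover into a buffing-spindle bearing with the cup driver

TASK

Close the buffing spindle's bearing: set the closed end cover level in the mouth of the bearing housing and let go of it, then press it home squarely with the cup driver, never with the fingers, firmly but gently, until it clicks and its collar lies flush on the housing all round. Afterwards stand the driver upright on the bench mat again, well clear of the bearing, and leave the open cover and the polishing things where they are.

Things in the scene. Friction and masses are not known exactly. Their poses are not given: they have to be found in the camera images.
- mouth (a point): Centre of the bearing housing's mouth, in the plane of the boss's ring-shaped upper face, z up; 50 to 76 mm above the bench top. The boss is 67 mm across, its bore 48 mm wide and 16 mm deep, with six small spring clips standing about 3 mm out of the bore wall about 6 mm below the face.
- plate (a point): Centre of the upper side of the steel plate (150 x 130 mm, long side its x), 34 mm below the mouth. The dark square flange of the bearing (86 mm, four bolt heads whose tops are 14 mm below the boss's face) is bolted on it, face up. It lies on a soft foam pad 170 x 150 mm: pressed with some 6 N the whole unit sinks by 0 to 12 mm, unlike each time, then stands firm; it stays down.
- cover_centre (a point): Closed end cover: centre, half-way up, z up through the dome. White plastic, 31 mm high, 22 g. From below: plug 13 mm high with a tapered snap bead (38 mm across at the bottom, 46.5 mm at the widest), collar 54 mm across and 3 mm thick, smooth closed dome 40 mm across and 15 mm high, the place to grasp. Starts on the mat, dome up.
- cover_collar (a point): Centre of the underside of the closed cover's collar (2.5 mm below its centre). Laid in the mouth, the cover rests on the clips with this about 6 mm above the face. Pressing takes a force rising to 10 to 15 N; then the bead slips past the clips and the cover clicks down until the collar lies on the face (this point at the mouth). More than 28 N from the driver cracks it.
- driver_grip (a point): Cup driver: point on its axis in the middle of the handle, 80 mm above its lower rim, z up along the handle. 110 mm tall, 200 g: a cream nylon cup 58 mm across and 34 mm high, and above it a round aluminium handle 26 mm across (from 34 to 110 mm above the rim). Starts upright on the mat, cup down.
- driver_rim (a point): Centre of the driver's lower rim (the opening of the cup), z up. The cup is 46 mm wide and 22 mm deep inside: it goes over the cover's dome with 3 mm to spare all round, and its rim then bears on the collar alone.
- open_cover_centre (a point): Centre of the open end cover, half-way up: same size, shape and white plastic as the closed cover but with a 22 mm hole for the shaft through its dome. Not to be used or moved. The two covers may stand in either place.
- buff_wheel_centre (a point): Centre of a round cloth-coloured buffing wheel, 100 mm across, 18 mm thick, lying flat on the mat. Leave it alone.
- compound_bar_centre (a point): Centre of a brown bar of polishing compound in a card sleeve, 115 x 50 x 34 mm (long side along its y), lying on the mat beyond the bearing. Leave it alone.
Not all that is in view belongs to the job. Leave any blue look-alike of the part that bears cover_centre alone. Of the things that look like the part that bears driver_grip, take the one that is farthest from the robot's base at the start.

How it is judged:
By the outcome, as a careful person would: the job done as asked, in the order asked, and still so for the second after the job is handed in, with the robot touching nothing.
It also fails if it takes over 64 s, if anything falls off the work surface, if the arm or the gripper's body presses on something with over 40 N, if the wrist force passes 120 N, or if a joint passes its speed limit or range.

ROBOT

A 7-joint arm with a two-finger parallel gripper is mounted at the origin on the work surface. World frame = base frame: x ahead of the robot, y to its left, z up, the work surface at z = 0. Lengths are in m, angles in degrees, forces in N, time in s.
With the tool pointing down it reaches from about 0.425 to 0.875 m from the base axis. Payload 9.9 kg.
Tool frame: the origin (TCP) lies at the very end of the fingers, on their centre line; the grasp point (between the pads) lies 19 mm behind it (pinch_z is the distance from the TCP to the grasp point, in m); y points along the fingers, x is the direction in which the jaws open and shut, and the axes are right-handed (so a half turn about y gives the same grasp; the last joint's range is limited). The gripper opens to 85 mm and grips with 20 to 120 N. Pads are 22 mm wide; open, the fingers measure 114 mm over their backs; the gripper's body (76 mm by 85 mm) begins 54 mm behind the grasp point. The pads swing forward as they close: fully open they stand 13 mm farther back than shut.
Start: joints at [-72.296, 32.985, 1.427, 82.34, -0.859, 64.687, -3.237], TCP at [0.258, 0.624, 0.231] pointing down, gripper open.
Joint ranges: [-157.87, 157.87], [-19.46, 123.44], [-87.15, 90], [11.01, 140.99], [-62.26, 242.26], [9.8, 113.94], [-161.44, 161.44]. Speed limits (degrees/s): [127.2, 127.2, 172.46, 172.46, 180, 180, 180].

INTERFACE

Orientations are given as [roll, pitch, yaw] about the fixed x, y, z axes, in that order (R = Rz(yaw) Ry(pitch) Rx(roll)).
In Python, from workcell import * gives the robot as it stands.
- The arm moves only by the shell command python3 -m creep 'ROWS' [FORCE]. ROWS is JSON, a list of rows, each an object with "translation": the shift along the world's x, y, z in m, a list of three; "turn": the turn, a rotation vector about the world's x, y, z in rad, a list of three; "fingers": the opening, from 0 (shut) to 1 (fully open). In form: [{"translation": [dx, dy, dz], "turn": [ax, ay, az], "fingers": fingers}, ...]. A call has 1 to 10 rows; each row shifts and turns the commanded pose from where the row before left it; what a row does not reach is not made up. A row lasts 1/12 s, in which the tool goes at most 41.7 mm and 7.16 degrees, less where a joint would pass 70% of its speed; a pose out of reach is approached as far as the arm can. A call is refused whole if a number of a shift passes 0.0417 or a number of a turn 0.125, either way. A call with a gripper value outside its range is refused whole. The fingers move at their own pace and stop on an object; FORCE is the grip in N (left out, the last holds). Time passes only in rows, so rows that do not move let the fingers close. It gives the time, the measured TCP pose, the force and the opening at its end, in the units of the state.
- get_obs(): the state, without advancing time (a new reading comes with each control period).
- snapshot(name): name is "scene" or "top"; returns a dict with "image" (384x512x3 uint8, red, green, blue), "camera_matrix" (3x3 intrinsics, pixels), "world_from_camera" (4x4, takes a point from camera to world coordinates). Camera axes: x right, y up, looking along -z (the intrinsics and any distortion apply to the point x, -y, -z); pixel columns grow to the right and rows downward; lengths in m; the calibration is good to about 2 mm. A picture is of the moment at which its call begins. There is no depth.
- finish_job(): hands the job in, once; it reports no verdict.
The state is a dict: "time": time; "joints": joint angles; "joint_vel": joint speeds; "effort": joint torques, N m; "ee_pos": TCP position; "ee_rot": TCP orientation; "ft_force": force on the tool from outside, world axes, zero at the start; "wrist_torque": the same for the moment, N m; "width": opening from 0.0 (shut) to 1.0 (fully open).
Only numpy, scipy, OpenCV 4.12 (cv2) and the standard library are available. Lean on these libraries where they do the work, as an engineer would, in place of code of your own. Each camera call takes 0.05 s, during which the arm holds its last target. There are 200 camera calls.

## Working session

There is one attempt and no reset: what is moved stays moved. The work goes in short steps, Python scripts to look and compute and a shell command to move; the robot and the scene stay as the last step left them, time stands still between calls to the robot, and variables do not carry over. Pictures are saved under pics/ and viewed, about 8 in all and at most 12, crops included, and the job is handed in when it is done.

```bash
ls; mkdir -p pics; cat > h.py <<'E'
from workcell import *
import numpy as np, cv2
def snap(n,f=None):
    s=snapshot(n)
    if f: cv2.imwrite('pics/'+f,s['image'][:,:,::-1])
    return s
def ray(s,u,v):
    K=np.array(s['camera_matrix']);T=np.array(s['world_from_camera'])
    p=np.linalg.solve(K,[u,v,1]); d=T[:3,:3]@np.array([p[0],-p[1],-p[2]])
    return T[:3,3],d/np.linalg.norm(d)
def onz(s,u,v,z):
    o,d=ray(s,u,v); return o+d*(z-o[2])/d[2]
def proj(s,P):
    K=np.array(s['camera_matrix']);T=np.array(s['world_from_camera'])
    c=T[:3,:3].T@(np.array(P)-T[:3,3]); q=K@np.array([c[0],-c[1],-c[2]]); return q[:2]/q[2]
def tri(a,b):
    A=np.zeros((3,3));B=np.zeros(3)
    for o,d in(a,b):
        M=np.eye(3)-np.outer(d,d);A+=M;B+=M@o
    return np.linalg.solve(A,B)
E
python3 - <<'E'
from h import *
o=get_obs();print(o)
a=snap('scene');b=snap('top')
for s in(a,b):print(np.round(s['camera_matrix'],1).tolist(),np.round(s['world_from_camera'],3).tolist(), s.keys())
im=np.vstack([a['image'],b['image']])
cv2.imwrite('pics/s.png',cv2.resize(a['image'],(800,600),interpolation=cv2.INTER_CUBIC)[:,:,::-1])
cv2.imwrite('pics/t.png',cv2.resize(b['image'],(800,600),interpolation=cv2.INTER_CUBIC)[:,:,::-1])
E
```

```text
pics
{'time': 0.0, 'joints': array([-72.29552887,  33.03253861,   1.42308345,  82.38688769,
        -0.85901047,  64.68976306,  -3.23772088]), 'joint_vel': array([-0.08994369, -0.00433243, -0.02195935,  0.02970832,  0.03075998,
        0.0395886 , -0.04559982]), 'effort': array([-4.49191975e-04, -7.65747070e+01,  2.25030608e+00, -2.85974246e+01,
        1.53769052e-02,  1.22583989e-02,  4.11098381e-05]), 'ee_pos': array([0.25818668, 0.62315198, 0.23044118]), 'ee_rot': array([-90.00534643,   0.09847322,  67.49607063]), 'ft_force': array([ 0.33982843, -0.71903664,  0.14176054]), 'wrist_torque': array([ 0.00858791, -0.0353919 , -0.00186824]), 'width': 0.9981185481871356}
[[407.0, 0.0, 254.2], [0.0, 407.0, 184.6], [0.0, 0.0, 1.0]] [[-0.097, -0.663, 0.743, 1.351], [0.995, -0.059, 0.077, 0.072], [-0.008, 0.747, 0.665, 0.832], [0.0, 0.0, 0.0, 1.0]] dict_keys(['image', 'camera_matrix', 'world_from_camera'])
[[433.2, 0.0, 257.4], [0.0, 433.2, 187.0], [0.0, 0.0, 1.0]] [[0.052, 0.978, -0.201, 0.266], [-0.999, 0.051, -0.01, -0.013], [0.001, 0.202, 0.979, 1.2], [0.0, 0.0, 0.0, 1.0]] dict_keys(['image', 'camera_matrix', 'world_from_camera'])
```

View pics/s.png

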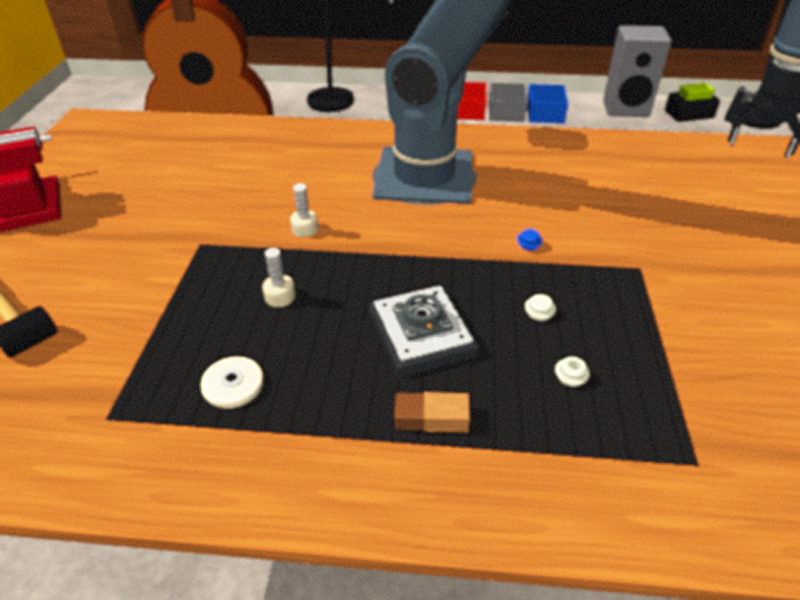

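View pics/t.png

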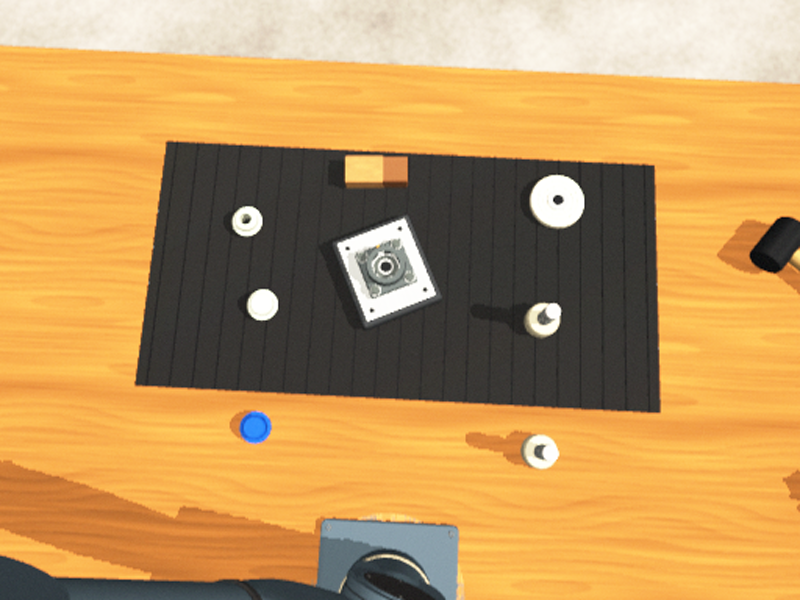

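Candidates:
- **White covers:** scene (540,307) / top (262,305) has a plain dome, so it is the closed one. Scene (572,371) / top (247,221) has a hole, so it is the open one. The blue cap at (530,240) / (255,427) is to be left alone.
- **Drivers:** the one on the mat is at scene (278,280) / top (542,318). A second at (303,215) / (540,450) is off the mat and nearer the base. I take the mat one, which is the farther.

I'll check both choices in one composite close crop.

```bash
python3 - <<'E'
from h import *
a=snap('scene');b=snap('top')
np.save('pics/a.npy',a['image']);np.save('pics/b.npy',b['image'])
k=1/1.5625
def crop(s,u,v,w):
    u,v=int(u*k),int(v*k); c=s['image'][v-w//2:v+w//2,u-w//2:u+w//2]
    return u-w//2,v-w//2,cv2.resize(c,(264,264),interpolation=cv2.INTER_CUBIC)
rows=[]
for s,l in((a,[(540,307,44),(425,318,66),(278,280,66)]),(b,[(262,305,44),(387,268,66),(542,318,66)])):
    r=[]
    for u,v,w in l:
        x,y,c=crop(s,u,v,w);print(x,y,264/w);r.append(c)
    rows.append(np.hstack(r))
cv2.imwrite('pics/c.png',np.vstack(rows)[:,:,::-1])
# blobs
for n,s,(rr) in(('scene',a,[(345,196),(366,237),(178,180)]),('top',b,[(168,195),(158,141),(347,204)])):
    g=cv2.cvtColor(s['image'],cv2.COLOR_RGB2HSV); m=((g[...,2]>110)&(g[...,1]<80)).astype(np.uint8)
    N,L,st,ce=cv2.connectedComponentsWithStats(m)
    for u,v in rr:
        i=L[v,u]; 
        ct=max(cv2.findContours((L==i).astype(np.uint8),0,cv2.CHAIN_APPROX_NONE)[0],key=len)
        print(n,(u,v),i,st[i],ce[i].round(1),cv2.fitEllipse(ct))
E
```

```text
323 174 6.0
239 170 4.0
144 146 4.0
145 173 6.0
214 138 4.0
313 170 4.0
scene (345, 196) 52 [335 188  21  17 269] [345.2 196.1] ((345.2023620605469, 196.12745666503906), (16.325101852416992, 19.154268264770508), 98.94073486328125)
scene (366, 237) 56 [355 228  22  20 339] [365.6 237.2] ((365.6362609863281, 237.1609649658203), (18.38876724243164, 21.56481170654297), 110.02484130859375)
scene (178, 180) 50 [167 159  21  38 499] [176.7 179.9] ((176.6908721923828, 180.009033203125), (18.504791259765625, 38.65862274169922), 170.89468383789062)
top (168, 195) 12 [158 185  20  20 327] [167.6 194.7] ((167.59844970703125, 194.64450073242188), (19.18112564086914, 19.897321701049805), 41.83723449707031)
top (158, 141) 0 [     0     29    512    355 167787] [251.9 210.7] ((249.3291473388672, 205.55596923828125), (371.6327209472656, 653.4906005859375), 91.98900604248047)Traceback (most recent call last):
  File "<stdin>", line 22, in <module>
cv2.error: OpenCV(4.12.0) /io/opencv/modules/imgproc/src/shapedescr.cpp:361: error: (-201:Incorrect size of input array) There should be at least 5 points to fit the ellipse in function 'fitEllipseNoDirect'
```

View pics/c.png

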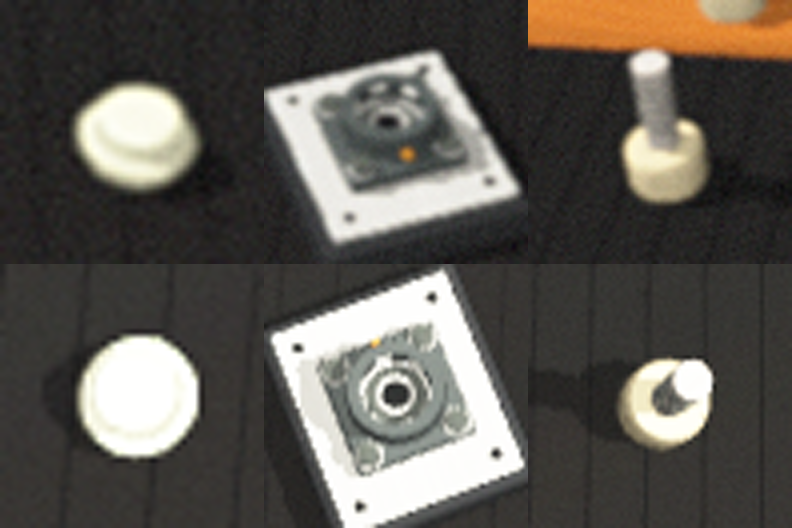

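The crop confirms the smooth closed dome at scene (345,196) / top (168,195). It also shows the boss ring at about scene (271,196) / top (247,171), and the driver standing upright. Next I triangulate these.

```bash
cat > m.py <<'E'
from h import *
a=snap('scene');b=snap('top')
def T(n,sa,sb):
    P=tri(ray(a,*sa),ray(b,*sb)); print(n,P.round(4),'resid',(proj(a,P)-sa).round(1),(proj(b,P)-sb).round(1)); return P
c=lambda x,y,col:(( x-264*col)/4,y/4)
A=lambda x,y:(239+(x-264)/4,170+y/4); B=lambda x,y:(214+(x-264)/4,138+(y-264)/4)
T('boss',A(391.5,105),B(396,393))
h=[T('hole',A(*p),B(*q)) for p,q in (((423,71),(298,348)),((490,181),(432,297)),((349,217),(497,453)),((291,99),(360,507)))] if 0 else None
import itertools
S=[(291,99),(423,71),(490,181),(349,217)]; Q=[(298,348),(432,297),(497,453),(360,507)]
for k in range(4):
    Ps=[tri(ray(a,*A(*S[i])),ray(b,*B(*Q[(k+i)%4]))) for i in range(4)]
    r=sum(np.linalg.norm(proj(a,P)-A(*S[i])) for i,P in enumerate(Ps))
    print(k,round(r,1)); 
    if r<8: print(np.round(Ps,4),np.mean(Ps,0).round(4))
T('handletop',(175,161.5),(354.25,199))
T('cover blob',(345.2,196.1),(167.6,194.6))
for z in(.012,.0145): print('collar from top',onz(b,167.6,194.6,z).round(4))
# cup: hue-based cream mask
for s,n in((a,'s'),(b,'t')):
    g=cv2.cvtColor(s['image'],cv2.COLOR_RGB2HSV)
    x0,y0=(160,150) if n=='s' else (325,175)
    w=g[y0:y0+55,x0:x0+45]; m=((w[...,2]>100)&(w[...,1]>35)).astype(np.uint8)
    if n=='s': m[(np.arange(150,205)<168)]=0
    N,L,st,ce=cv2.connectedComponentsWithStats(m); i=1+np.argmax(st[1:,4]); print(n,st[i],st[i][0]+x0,st[i][1]+y0)
    ys,xs=np.nonzero(L==i); print('bbox',xs.min()+x0,xs.max()+x0,ys.min()+y0,ys.max()+y0)
E
python3 m.py
```

```text
boss [0.5425 0.031  0.0686] resid [-0.9 -0. ] [-0.9  0. ]
0 68.4
1 49.4
2 2.0
[[ 0.5112 -0.0407  0.0391]
 [ 0.4695  0.051   0.0356]
 [ 0.5787  0.1012  0.0379]
 [ 0.6201  0.0098  0.0382]] [0.5449 0.0303 0.0377]
3 49.6
handletop [ 0.4701 -0.2475  0.1135] resid [-0.9 -0.1] [-1.   0.1]
cover blob [0.4734 0.2453 0.0222] resid [ 0.1 -0. ] [0.1 0. ]
collar from top [0.4753 0.2478 0.012 ]
collar from top [0.4748 0.2472 0.0145]
s [  7  26  21  21 322] 167 176
bbox 167 187 176 196
t [ 11  18  23  24 165] 336 193
bbox 336 358 193 216
```

```bash
python3 -m creep '[{"translation":[0.018,-0.0314,-0.01],"turn":[0,0,-0.07],"fingers":1},{"translation":[0.018,-0.0314,-0.01],"turn":[0,0,-0.07],"fingers":1},{"translation":[0.018,-0.0314,-0.01],"turn":[0,0,-0.07],"fingers":1},{"translation":[0.018,-0.0314,-0.01],"turn":[0,0,-0.07],"fingers":1},{"translation":[0.018,-0.0314,-0.01],"turn":[0,0,-0.07],"fingers":1},{"translation":[0.018,-0.0314,-0.01],"turn":[0,0,-0.07],"fingers":1},{"translation":[0.018,-0.0314,-0.01],"turn":[0,0,-0.07],"fingers":1},{"translation":[0.018,-0.0314,-0.01],"turn":[0,0,-0.07],"fingers":1},{"translation":[0.018,-0.0314,-0.01],"turn":[0,0,-0.07],"fingers":1},{"translation":[0.018,-0.0314,-0.01],"turn":[0,0,-0.07],"fingers":1}]' 20; python3 -m creep '[{"translation":[0.018,-0.0314,0],"turn":[0,0,0],"fingers":1},{"translation":[0.018,-0.0314,0],"turn":[0,0,0],"fingers":1},{"translation":[0,0,0],"turn":[0,0,0],"fingers":0.85},{"translation":[0,0,0],"turn":[0,0,0],"fingers":0.85}]'
```

```text
time: 1.13
ee_pos: [0.439, 0.3081, 0.1311]
ee_rot: [-90.0, -0.0, 27.2]
ft_force: [1.6, 0.6, 0.3]
width: 0.999
time: 1.47
ee_pos: [0.4757, 0.2444, 0.1315]
ee_rot: [-90.0, -0.0, 27.1]
ft_force: [-0.3, 0.1, -0.1]
width: 0.848
```

```bash
cat > pair.py <<'E'
import sys
from h import *
f,x,y,z,w=sys.argv[1],*map(float,sys.argv[2:6]); w=int(w)
r=[]
marks=[eval(q) for q in sys.argv[6:]]
for n in('scene','top'):
    s=snap(n);u,v=proj(s,(x,y,z)).round().astype(int);x0,y0=max(u-w//2,0),max(v-w//2,0)
    c=cv2.resize(s['image'][y0:y0+w,x0:x0+w],(400,400),interpolation=cv2.INTER_CUBIC);k=400/w
    for P in marks:
        q=(proj(s,P)-[x0,y0]+.5)*k; cv2.drawMarker(c,tuple(int(t) for t in q),(255,0,0),cv2.MARKER_CROSS,10,1)
    print(n,x0,y0,k);r.append(c)
cv2.imwrite('pics/'+f,np.hstack(r)[:,:,::-1])
E
python3 pair.py d1.png 0.475 0.246 0.06 80 '(0.4757,0.2444,0.1315)' '(0.4745,0.2465,0.033)'
```

```text
scene 307 147 5.0
top 125 151 5.0
```

View pics/d1.png

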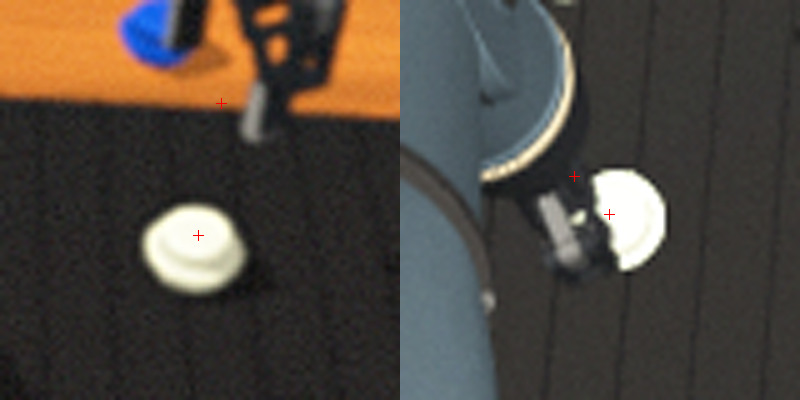

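The scene view shows the dome top centred near crop (198,231), close to the marker. The top view puts the collar centre near (615,220). The estimate (0.4742, 0.2468) is good to about 2 mm, so I descend.

```bash
python3 -m creep '[{"translation":[-0.0015,0.0024,-0.03],"turn":[0,0,0],"fingers":0.85},{"translation":[0,0,-0.03],"turn":[0,0,0],"fingers":0.85},{"translation":[0,0,-0.025],"turn":[0,0,0],"fingers":0.85},{"translation":[0,0,-0.015],"turn":[0,0,0],"fingers":0.85},{"translation":[0,0,-0.006],"turn":[0,0,0],"fingers":0.85},{"translation":[0,0,-0.0055],"turn":[0,0,0],"fingers":0.85},{"translation":[0,0,0],"turn":[0,0,0],"fingers":0.8}]';python3 -m creep '[{"translation":[0,0,0],"turn":[0,0,0],"fingers":0.5},{"translation":[0,0,0],"turn":[0,0,0],"fingers":0.3},{"translation":[0,0,0],"turn":[0,0,0],"fingers":0.3},{"translation":[0,0,0],"turn":[0,0,0],"fingers":0.3},{"translation":[0,0,0],"turn":[0,0,0],"fingers":0.3},{"translation":[0,0,0],"turn":[0,0,0],"fingers":0.3}]' 25
```

```text
time: 2.15
ee_pos: [0.4724, 0.2501, 0.0194]
ee_rot: [-90.0, 0.0, 27.5]
ft_force: [-0.1, 0.1, 0.1]
width: 0.801
time: 2.65
ee_pos: [0.4734, 0.2497, 0.0209]
ee_rot: [-90.0, -0.1, 27.4]
ft_force: [-1.5, 1.0, 6.8]
width: 0.456
```

```bash
python3 -m creep '[{"translation":[0,0,0.005],"turn":[0,0,0],"fingers":0.3},{"translation":[0,0,0.03],"turn":[0,0,0],"fingers":0.3},{"translation":[0,0,0.03],"turn":[0,0,0],"fingers":0.3},{"translation":[0,0,0.03],"turn":[0,0,0],"fingers":0.3},{"translation":[0,0,0.005],"turn":[0,0,0],"fingers":0.3},{"translation":[0.01,-0.03,0],"turn":[0,0,0],"fingers":0.3},{"translation":[0.01,-0.031,0],"turn":[0,0,0],"fingers":0.3},{"translation":[0.01,-0.031,0],"turn":[0,0,0],"fingers":0.3},{"translation":[0.01,-0.031,0],"turn":[0,0,0],"fingers":0.3},{"translation":[0.01,-0.031,0],"turn":[0,0,0],"fingers":0.3}]'; python3 -m creep '[{"translation":[0.01,-0.03,0],"turn":[0,0,0],"fingers":0.3},{"translation":[0.009,-0.03,0],"turn":[0,0,0],"fingers":0.3},{"translation":[0,0,0],"turn":[0,0,0],"fingers":0.3},{"translation":[0,0,0],"turn":[0,0,0],"fingers":0.3},{"translation":[0,0,0],"turn":[0,0,0],"fingers":0.3}]'; python3 pair.py d2.png 0.543 0.032 0.085 80 '(0.5435,0.0305,0.072)' '(0.543,0.031,0.117)'
```

```text
time: 3.48
ee_pos: [0.5231, 0.0937, 0.1201]
ee_rot: [-90.0, -0.0, 27.4]
ft_force: [1.2, 0.1, -0.8]
width: 0.452
time: 3.9
ee_pos: [0.5416, 0.0355, 0.1198]
ee_rot: [-90.0, 0.0, 27.4]
ft_force: [-0.6, 0.8, -0.7]
width: 0.454
scene 230 152 5.0
top 206 129 5.0
```

View pics/d2.png

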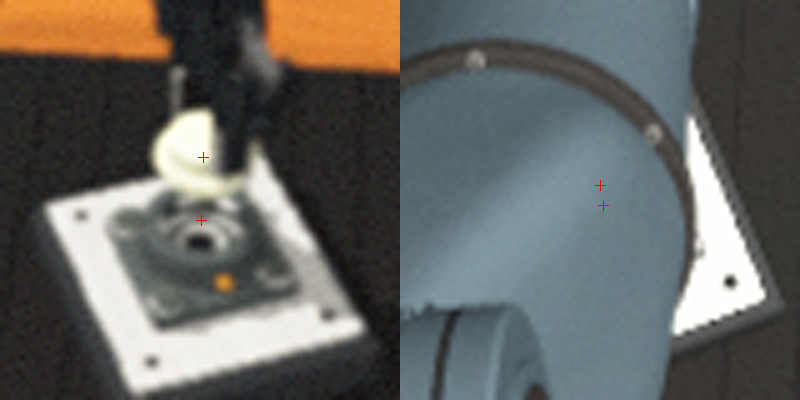

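The cover is held level and the collar's horizontal centre is in line with the bore. I lower it to just above the mouth and compare collar and boss there.

```bash
python3 -m creep '[{"translation":[0.0003,-0.002,-0.01],"turn":[0,0,0],"fingers":0.3},{"translation":[0,0,-0.01],"turn":[0,0,0],"fingers":0.3},{"translation":[0,0,-0.009],"turn":[0,0,0],"fingers":0.3},{"translation":[0,0,0],"turn":[0,0,0],"fingers":0.3},{"translation":[0,0,0],"turn":[0,0,0],"fingers":0.3}]'; python3 - <<'E'
from h import *
s=snap('scene');print([proj(s,p).round(1) for p in((.5435,.0305,.0717),(.5435,.0305,.0877),(.5535,.0305,.0877),(.5435,.0405,.0877))])
c=s['image'][165:225,232:312];cv2.imwrite('pics/d3.png',cv2.resize(c,(800,600),interpolation=cv2.INTER_CUBIC)[:,:,::-1])
E
```

```text
time: 4.42
ee_pos: [0.5414, 0.0333, 0.0897]
ee_rot: [-90.0, 0.1, 27.4]
ft_force: [0.0, 0.8, -0.1]
width: 0.455
[array([269.8, 195.7]), array([269.9, 191.3]), array([269.6, 193.9]), array([273.6, 191.6])]
```

View pics/d3.png

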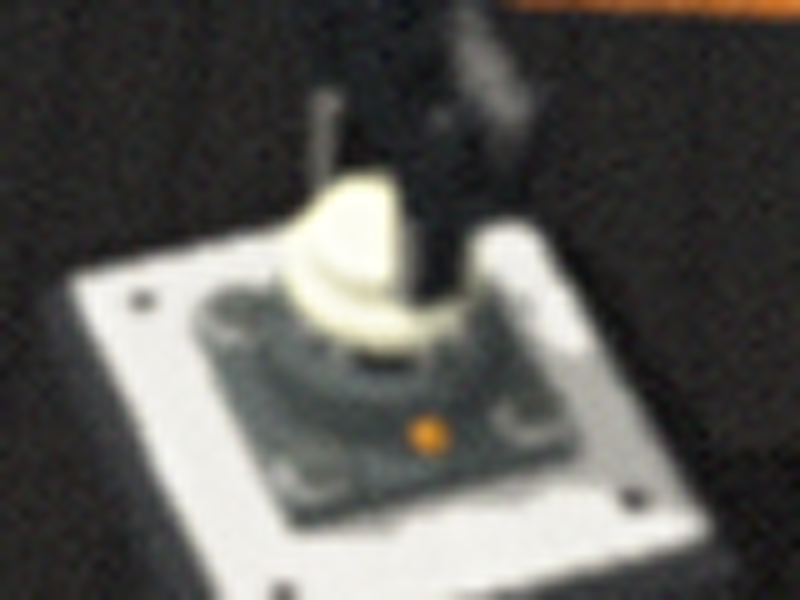

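The collar spans x 283–478 (centre 380) and the boss 262–500 (centre 381), so y is good. In x both views put the cover about 2 mm too far out, so I correct that and lower with force checks.

```bash
python3 -m creep '[{"translation":[-0.002,-0.0004,0],"turn":[0,0,0],"fingers":0.3},{"translation":[0,0,-0.002],"turn":[0,0,0],"fingers":0.3},{"translation":[0,0,-0.002],"turn":[0,0,0],"fingers":0.3},{"translation":[0,0,-0.001],"turn":[0,0,0],"fingers":0.3},{"translation":[0,0,0],"turn":[0,0,0],"fingers":0.3}]'; python3 -m creep '[{"translation":[0,0,-0.001],"turn":[0,0,0],"fingers":0.3},{"translation":[0,0,0],"turn":[0,0,0],"fingers":0.3}]'; python3 -m creep '[{"translation":[0,0,-0.001],"turn":[0,0,0],"fingers":0.3},{"translation":[0,0,0],"turn":[0,0,0],"fingers":0.3}]'
```

```text
time: 4.88
ee_pos: [0.5404, 0.0328, 0.0858]
ee_rot: [-90.0, -0.0, 27.4]
ft_force: [0.7, 0.3, 0.1]
width: 0.452
time: 5.05
ee_pos: [0.5408, 0.0329, 0.085]
ee_rot: [-90.0, -0.1, 27.4]
ft_force: [1.6, 0.6, 2.3]
width: 0.451
time: 5.22
ee_pos: [0.5411, 0.0329, 0.0841]
ee_rot: [-90.0, -0.1, 27.4]
ft_force: [2.7, 0.7, 3.4]
width: 0.45
```

```bash
python3 -m creep '[{"translation":[0.001,0.0003,0],"turn":[0,0,0],"fingers":0.3},{"translation":[0,0,0],"turn":[0,0,0],"fingers":0.3}]';  python3 -m creep '[{"translation":[0.001,0.0003,0],"turn":[0,0,0],"fingers":0.3},{"translation":[0,0,0],"turn":[0,0,0],"fingers":0.3},{"translation":[0,0,0],"turn":[0,0,0],"fingers":0.3}]'
```

```text
time: 5.38
ee_pos: [0.5415, 0.0331, 0.0839]
ee_rot: [-90.0, -0.0, 27.4]
ft_force: [3.2, 0.3, 2.8]
width: 0.454
time: 5.63
ee_pos: [0.5419, 0.0334, 0.0836]
ee_rot: [-90.0, 0.0, 27.4]
ft_force: [1.5, -0.1, 0.1]
width: 0.453
```

```bash
python3 -m creep '[{"translation":[0.001,0,0],"turn":[0,0,0],"fingers":0.3},{"translation":[0,0,0],"turn":[0,0,0],"fingers":0.3},{"translation":[0,0,0],"turn":[0,0,0],"fingers":0.3}]';  python3 -m creep '[{"translation":[0,0,-0.001],"turn":[0,0,0],"fingers":0.3},{"translation":[0,0,0],"turn":[0,0,0],"fingers":0.3}]';python3 -m creep '[{"translation":[0,0,-0.001],"turn":[0,0,0],"fingers":0.3},{"translation":[0,0,0],"turn":[0,0,0],"fingers":0.3}]'
```

```text
time: 5.88
ee_pos: [0.5427, 0.0334, 0.0835]
ee_rot: [-90.0, 0.1, 27.4]
ft_force: [0.0, 0.1, 0.1]
width: 0.456
time: 6.05
ee_pos: [0.5429, 0.0334, 0.0826]
ee_rot: [-90.0, 0.0, 27.4]
ft_force: [0.2, -0.4, 0.0]
width: 0.452
time: 6.22
ee_pos: [0.543, 0.0334, 0.0816]
ee_rot: [-90.0, 0.0, 27.4]
ft_force: [0.6, -0.4, -0.6]
width: 0.455
```

```bash
python3 -m creep '[{"translation":[0.0005,0,-0.001],"turn":[0,0,0],"fingers":0.3},{"translation":[0,0,0],"turn":[0,0,0],"fingers":0.3}]';  python3 -m creep '[{"translation":[0,0,-0.001],"turn":[0,0,0],"fingers":0.3},{"translation":[0,0,0],"turn":[0,0,0],"fingers":0.3}]';python3 -m creep '[{"translation":[0,0,-0.001],"turn":[0,0,0],"fingers":0.3},{"translation":[0,0,0],"turn":[0,0,0],"fingers":0.3}]'
```

```text
time: 6.38
ee_pos: [0.5436, 0.0334, 0.0807]
ee_rot: [-90.0, 0.0, 27.4]
ft_force: [0.5, -0.6, -0.2]
width: 0.454
time: 6.55
ee_pos: [0.5437, 0.0333, 0.0799]
ee_rot: [-90.0, -0.0, 27.4]
ft_force: [-0.3, -0.4, 2.7]
width: 0.449
time: 6.72
ee_pos: [0.5438, 0.0333, 0.079]
ee_rot: [-90.0, -0.0, 27.4]
ft_force: [-0.9, -0.2, 5.6]
width: 0.452
```

Contact at TCP z of about 0.080 is purely vertical and matches the expected rest height. I relieve the push and release.

```bash
python3 -m creep '[{"translation":[0,0,0.001],"turn":[0,0,0],"fingers":0.3},{"translation":[0,0,0],"turn":[0,0,0],"fingers":0.48},{"translation":[0,0,0],"turn":[0,0,0],"fingers":0.55},{"translation":[0,0,0.001],"turn":[0,0,0],"fingers":0.7},{"translation":[0,0,0.002],"turn":[0,0,0],"fingers":0.85},{"translation":[0,0,0],"turn":[0,0,0],"fingers":0.9}]';  python3 -m creep '[{"translation":[0,0,0.01],"turn":[0,0,0],"fingers":0.9},{"translation":[0,0,0.03],"turn":[0,0,0],"fingers":0.9},{"translation":[0,0,0.03],"turn":[0,0,0],"fingers":0.9},{"translation":[0,0,0.03],"turn":[0,0,0],"fingers":0.9},{"translation":[-0.012,-0.035,0],"turn":[0,0,0],"fingers":0.9},{"translation":[-0.012,-0.035,0],"turn":[0,0,0],"fingers":0.9},{"translation":[-0.012,-0.035,0],"turn":[0,0,0],"fingers":0.9},{"translation":[-0.012,-0.035,0],"turn":[0,0,0],"fingers":0.9},{"translation":[-0.012,-0.035,0],"turn":[0,0,0],"fingers":0.9}]'; python3 - <<'E'
from h import *
o=[]
for n,u,v in(('scene',270,193),('top',247,170)):
    s=snap(n);print(n,[proj(s,p).round(1) for p in((.5435,.0305,.0717),(.5435,.0305,.0935))])
    c=s['image'][v-32:v+32,u-32:u+32];o.append(cv2.resize(c,(400,400),interpolation=cv2.INTER_CUBIC)[:,:,::-1])
cv2.imwrite('pics/d4.png',np.hstack(o))
E
```

```text
time: 7.22
ee_pos: [0.5438, 0.0334, 0.0831]
ee_rot: [-90.0, -0.0, 27.4]
ft_force: [0.2, 0.4, 0.6]
width: 0.9
time: 7.97
ee_pos: [0.4829, -0.1431, 0.1837]
ee_rot: [-90.0, -0.0, 27.4]
ft_force: [0.6, 0.0, -0.5]
width: 0.902
scene [array([269.8, 195.7]), array([269.9, 189.8])]
top [array([246.3, 169.6]), array([246.1, 167.6])]
```

View pics/d4.png

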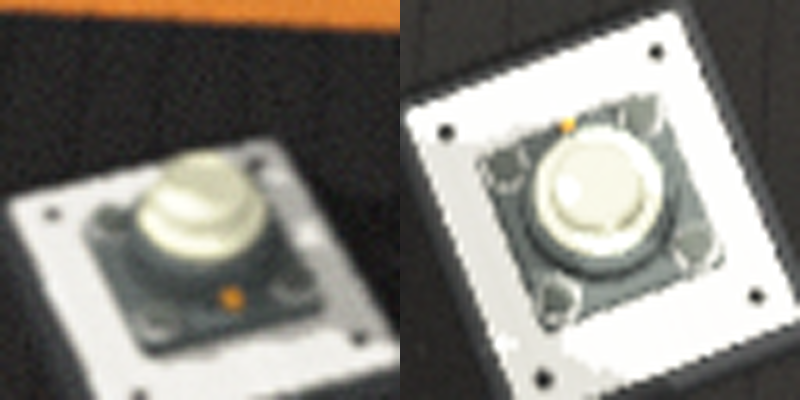

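The cover sits centred on the boss: its collar centre is near (.546, .0305) in both views, and the dome top is in line above it. Next I check the driver numerically.

```bash
python3 - <<'E'
from h import *
a=snap('scene');b=snap('top')
for z in(.002,.036,.112): print(z,[proj(s,(.470,-.2475,z)).round(1) for s in(a,b)])
for s,n,x0,y0 in((a,'s',160,150),(b,'t',325,175)):
    g=cv2.cvtColor(s['image'],cv2.COLOR_RGB2HSV)[y0:y0+55,x0:x0+45]
    m=((g[...,2]>95)).astype(np.uint8)
    if n=='s':
        for v in range(5,50,3):
            xs=np.nonzero(m[v])[0]; print(v+y0,(xs.min()+x0,xs.max()+x0) if len(xs) else None,end=' ')
    else:
        for v in range(10,50,3):
            xs=np.nonzero(m[v])[0]; print(v+y0,(xs.min()+x0,xs.max()+x0) if len(xs) else None,end=' ')
    print()
E
```

```text
0.002 [array([179.2, 190.3]), array([344.6, 206.1])]
0.036 [array([177.8, 181.8]), array([347.1, 204.1])]
0.112 [array([174.2, 161.8]), array([353.1, 199.3])]
155 (np.int64(160), np.int64(204)) 158 (np.int64(160), np.int64(204)) 161 (np.int64(169), np.int64(179)) 164 (np.int64(169), np.int64(178)) 167 (np.int64(170), np.int64(178)) 170 (np.int64(171), np.int64(179)) 173 (np.int64(171), np.int64(179)) 176 (np.int64(172), np.int64(185)) 179 (np.int64(169), np.int64(187)) 182 (np.int64(167), np.int64(187)) 185 (np.int64(168), np.int64(187)) 188 (np.int64(168), np.int64(188)) 191 (np.int64(169), np.int64(187)) 194 (np.int64(171), np.int64(185)) 197 None 
185 (np.int64(325), np.int64(369)) 188 (np.int64(325), np.int64(369)) 191 (np.int64(335), np.int64(369)) 194 (np.int64(345), np.int64(369)) 197 (np.int64(337), np.int64(369)) 200 (np.int64(325), np.int64(369)) 203 (np.int64(325), np.int64(369)) 206 (np.int64(325), np.int64(369)) 209 (np.int64(325), np.int64(369)) 212 (np.int64(325), np.int64(369)) 215 (np.int64(325), np.int64(361)) 218 (np.int64(325), np.int64(363)) 221 (np.int64(325), np.int64(365)) 224 (np.int64(325), np.int64(369))
```

```bash
python3 -m creep '[{"translation":[-0.0045,-0.035,0],"turn":[0,0,0],"fingers":0.8},{"translation":[-0.0045,-0.035,0],"turn":[0,0,0],"fingers":0.7},{"translation":[-0.0045,-0.034,0],"turn":[0,0,0],"fingers":0.7},{"translation":[0,0,0],"turn":[0,0,0],"fingers":0.7},{"translation":[0,0,0],"turn":[0,0,0],"fingers":0.7},{"translation":[0,0,0],"turn":[0,0,0],"fingers":0.7}]' 80; python3 pair.py d5.png 0.47 -0.249 0.12 80 '(0.47,-0.249,0.112)' '(.47,-.249,.182)'
```

```text
time: 8.67
ee_pos: [0.4709, -0.244, 0.1828]
ee_rot: [-90.0, -0.0, 27.5]
ft_force: [0.1, 0.7, 0.0]
width: 0.698
scene 133 120 5.0
top 314 159 5.0
```

View pics/d5.png

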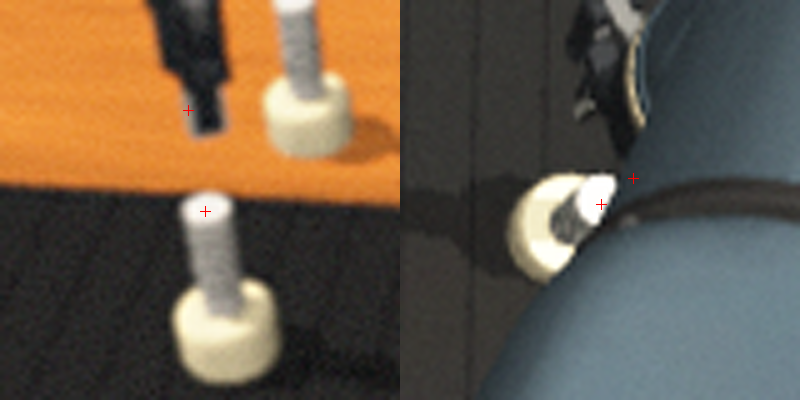

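The scene view shows the handle top at crop (207,211), on the marker. The second driver behind it is clear of the gripper. I shift −3.5 mm in y, descend and grip.

```bash
python3 -m creep '[{"translation":[-0.0005,-0.0035,0],"turn":[0,0,0],"fingers":0.7},{"translation":[0,0,-0.03],"turn":[0,0,0],"fingers":0.7},{"translation":[0,0,-0.03],"turn":[0,0,0],"fingers":0.7},{"translation":[0,0,-0.03],"turn":[0,0,0],"fingers":0.7},{"translation":[0,0,-0.02],"turn":[0,0,0],"fingers":0.7},{"translation":[0,0,-0.01],"turn":[0,0,0],"fingers":0.7},{"translation":[0,0,0],"turn":[0,0,0],"fingers":0.7}]';python3 -m creep '[{"translation":[0,0,0],"turn":[0,0,0],"fingers":0.5},{"translation":[0,0,0],"turn":[0,0,0],"fingers":0.4},{"translation":[0,0,0],"turn":[0,0,0],"fingers":0.35},{"translation":[0,0,0],"turn":[0,0,0],"fingers":0.3},{"translation":[0,0,0],"turn":[0,0,0],"fingers":0.2},{"translation":[0,0,0],"turn":[0,0,0],"fingers":0.1},{"translation":[0,0,0],"turn":[0,0,0],"fingers":0.1},{"translation":[0,0,0],"turn":[0,0,0],"fingers":0.1}]' 80
```

```text
time: 9.35
ee_pos: [0.4689, -0.248, 0.061]
ee_rot: [-89.8, 0.1, 27.5]
ft_force: [-0.4, 0.5, 0.8]
width: 0.704
time: 10.02
ee_pos: [0.4708, -0.2493, 0.0642]
ee_rot: [-90.1, -0.1, 27.4]
ft_force: [1.1, 1.4, 8.2]
width: 0.286
```

```bash
python3 -m creep '[{"translation":[0,0,0.005],"turn":[0,0,0],"fingers":0.1},{"translation":[0,0,0.025],"turn":[0,0,0],"fingers":0.1},{"translation":[0,0,0.03],"turn":[0,0,0],"fingers":0.1},{"translation":[0,0,0.03],"turn":[0,0,0],"fingers":0.1},{"translation":[0,0,0.03],"turn":[0,0,0],"fingers":0.1},{"translation":[0.0095,0.034,0],"turn":[0,0,0],"fingers":0.1},{"translation":[0.0095,0.035,0],"turn":[0,0,0],"fingers":0.1},{"translation":[0.0095,0.035,0],"turn":[0,0,0],"fingers":0.1},{"translation":[0.0095,0.035,0],"turn":[0,0,0],"fingers":0.1},{"translation":[0.0095,0.035,0],"turn":[0,0,0],"fingers":0.1}]';python3 -m creep '[{"translation":[0.0095,0.035,0],"turn":[0,0,0],"fingers":0.1},{"translation":[0.0095,0.035,0],"turn":[0,0,0],"fingers":0.1},{"translation":[0.009,0.034,0],"turn":[0,0,0],"fingers":0.1},{"translation":[0,0,0],"turn":[0,0,0],"fingers":0.1},{"translation":[0,0,0],"turn":[0,0,0],"fingers":0.1},{"translation":[0,0,0],"turn":[0,0,0],"fingers":0.1}]'
```

```text
time: 10.85
ee_pos: [0.517, -0.0735, 0.1834]
ee_rot: [-90.0, -0.0, 27.4]
ft_force: [0.1, -0.0, -3.2]
width: 0.281
time: 11.35
ee_pos: [0.5447, 0.0284, 0.183]
ee_rot: [-90.0, 0.0, 27.4]
ft_force: [0.1, -0.4, -2.0]
width: 0.283
```

```bash
python3 -m creep '[{"translation":[0.001,0.0025,-0.008],"turn":[0,0,0],"fingers":0.1},{"translation":[0,0,-0.007],"turn":[0,0,0],"fingers":0.1},{"translation":[0,0,0],"turn":[0,0,0],"fingers":0.1},{"translation":[0,0,0],"turn":[0,0,0],"fingers":0.1}]'; python3 - <<'E'
from h import *
print(get_obs()['ee_pos'])
s=snap('scene');print([proj(s,p).round(1) for p in((.546,.0305,.077),(.546,.0305,.107),(.546,.0305,.141))])
c=s['image'][150:225,220:320];cv2.imwrite('pics/d6.png',cv2.resize(c,(800,600),interpolation=cv2.INTER_CUBIC)[:,:,::-1])
E
```

```text
time: 11.68
ee_pos: [0.5456, 0.0306, 0.1671]
ee_rot: [-90.0, 0.1, 27.3]
ft_force: [0.9, 0.3, -1.9]
width: 0.285
[0.54555408 0.03055152 0.16706354]
[array([269.7, 194.9]), array([269.9, 186.6]), array([270.2, 176.9])]
```

View pics/d6.png

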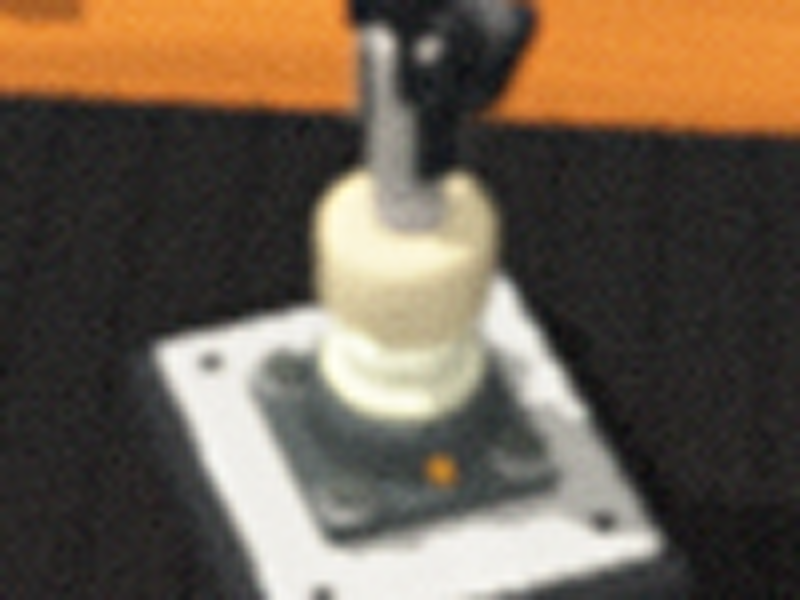

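```bash
python3 - <<'E'
from h import *
s=snap('scene');i=s['image'].astype(int)
for v in range(176,206): print(v,i[v,268:273].mean(0).round().tolist(), 'row edges',[int(x) for x in np.nonzero(i[v,245:295].min(1)>85)[0][[0,-1]]+245])
t=snap('top');print([proj(t,p).round(1) for p in((.546,.0305,.08),(.546,.0305,.141))])
E
```

```text
176 [176.0, 168.0, 160.0] row edges [259, 281]
177 [178.0, 170.0, 161.0] row edges [259, 281]
178 [186.0, 177.0, 162.0] row edges [259, 281]
179 [223.0, 210.0, 178.0] row edges [259, 281]
180 [247.0, 240.0, 206.0] row edges [259, 281]
181 [251.0, 245.0, 217.0] row edges [259, 281]
182 [250.0, 245.0, 216.0] row edges [259, 281]
183 [247.0, 240.0, 206.0] row edges [260, 281]
184 [238.0, 230.0, 190.0] row edges [260, 282]
185 [222.0, 206.0, 166.0] row edges [260, 283]
186 [209.0, 195.0, 155.0] row edges [260, 284]
187 [204.0, 188.0, 150.0] row edges [260, 284]
188 [199.0, 184.0, 148.0] row edges [256, 285]
189 [194.0, 180.0, 143.0] row edges [252, 286]
190 [190.0, 177.0, 141.0] row edges [248, 286]
191 [190.0, 177.0, 140.0] row edges [245, 287]
192 [191.0, 178.0, 141.0] row edges [245, 287]
193 [208.0, 200.0, 167.0] row edges [245, 288]
194 [232.0, 231.0, 200.0] row edges [245, 289]
195 [233.0, 232.0, 205.0] row edges [245, 289]
196 [219.0, 217.0, 186.0] row edges [245, 290]
197 [205.0, 204.0, 173.0] row edges [245, 290]
198 [224.0, 222.0, 191.0] row edges [245, 291]
199 [245.0, 244.0, 223.0] row edges [245, 292]
200 [250.0, 249.0, 232.0] row edges [245, 292]
201 [231.0, 230.0, 195.0] row edges [245, 293]
202 [165.0, 166.0, 143.0] row edges [245, 293]
203 [113.0, 117.0, 108.0] row edges [245, 293]
204 [90.0, 95.0, 94.0] row edges [245, 294]
205 [75.0, 80.0, 78.0] row edges [245, 294]
[array([246.2, 168. ]), array([245.7, 162.1])]
```

The cup is centred over the collar in y: 406 against 402.5, minus the camera lean. In x the views agree only to a few mm, so I lower by feel, watching the lateral force.

```bash
python3 -m creep '[{"translation":[0.0007,0,-0.004],"turn":[0,0,0],"fingers":0.1},{"translation":[0,0,-0.004],"turn":[0,0,0],"fingers":0.1},{"translation":[0,0,0],"turn":[0,0,0],"fingers":0.1}]'; for i in 1 2 3; do python3 -m creep '[{"translation":[0,0,-0.002],"turn":[0,0,0],"fingers":0.1},{"translation":[0,0,0],"turn":[0,0,0],"fingers":0.1}]'; done
```

```text
time: 12.08
ee_pos: [0.5465, 0.0314, 0.159]
ee_rot: [-90.0, 0.1, 27.4]
ft_force: [-0.5, -1.1, -2.9]
width: 0.287
time: 12.25
ee_pos: [0.5467, 0.0314, 0.1574]
ee_rot: [-90.0, 0.0, 27.4]
ft_force: [-1.5, 0.0, -2.4]
width: 0.285
time: 12.42
ee_pos: [0.5468, 0.0315, 0.1555]
ee_rot: [-90.0, 0.0, 27.4]
ft_force: [0.1, 0.6, -2.9]
width: 0.285
time: 12.58
ee_pos: [0.5468, 0.0314, 0.1535]
ee_rot: [-90.0, 0.0, 27.4]
ft_force: [0.3, 0.1, -2.7]
width: 0.285
```

```bash
for i in 1 2 3 4 5; do python3 -m creep '[{"translation":[0,0,-0.001],"turn":[0,0,0],"fingers":0.1},{"translation":[0,0,0],"turn":[0,0,0],"fingers":0.1}]' | tr '\n' ' ';echo; done
```

```text
time: 12.75 ee_pos: [0.5468, 0.0314, 0.1527] ee_rot: [-90.0, 0.0, 27.4] ft_force: [0.3, 0.2, -2.0] width: 0.285 
time: 12.92 ee_pos: [0.5468, 0.0314, 0.1517] ee_rot: [-90.0, 0.0, 27.4] ft_force: [-0.1, 0.3, -1.8] width: 0.286 
time: 13.08 ee_pos: [0.5468, 0.0314, 0.1506] ee_rot: [-90.0, 0.0, 27.4] ft_force: [-0.9, -0.3, -1.9] width: 0.284 
time: 13.25 ee_pos: [0.5468, 0.0314, 0.1496] ee_rot: [-90.0, 0.0, 27.4] ft_force: [-0.1, -0.1, -2.4] width: 0.285 
time: 13.42 ee_pos: [0.5468, 0.0314, 0.1486] ee_rot: [-90.0, 0.0, 27.4] ft_force: [0.5, 0.7, -1.7] width: 0.289
```

Rim is below the predicted dome top with no contact; continue.

```bash
for i in 1 2 3 4 5 6 7; do python3 -m creep '[{"translation":[0,0,-0.001],"turn":[0,0,0],"fingers":0.1},{"translation":[0,0,0],"turn":[0,0,0],"fingers":0.1}]' | tr '\n' ' ';echo; done
```

```text
time: 13.58 ee_pos: [0.5468, 0.0314, 0.1476] ee_rot: [-90.0, 0.0, 27.4] ft_force: [0.2, -0.0, -2.0] width: 0.283 
time: 13.75 ee_pos: [0.5468, 0.0314, 0.1466] ee_rot: [-90.0, 0.0, 27.4] ft_force: [0.5, 0.0, -1.9] width: 0.285 
time: 13.92 ee_pos: [0.5468, 0.0314, 0.1457] ee_rot: [-90.0, 0.0, 27.4] ft_force: [0.2, 0.4, -1.7] width: 0.284 
time: 14.08 ee_pos: [0.5468, 0.0314, 0.1446] ee_rot: [-90.0, 0.0, 27.4] ft_force: [0.3, 0.5, -2.7] width: 0.284 
time: 14.25 ee_pos: [0.5468, 0.0314, 0.1436] ee_rot: [-90.0, 0.0, 27.4] ft_force: [-0.1, 0.1, -2.5] width: 0.287 
time: 14.42 ee_pos: [0.5468, 0.0314, 0.1426] ee_rot: [-90.0, 0.0, 27.4] ft_force: [0.3, -0.6, -2.0] width: 0.286 
time: 14.58 ee_pos: [0.5468, 0.0314, 0.1416] ee_rot: [-90.0, 0.0, 27.4] ft_force: [-0.2, 0.1, -2.0] width: 0.289
```

Expected collar contact near TCP z of about 0.139.

```bash
for i in 1 2 3 4; do python3 -m creep '[{"translation":[0,0,-0.001],"turn":[0,0,0],"fingers":0.1},{"translation":[0,0,0],"turn":[0,0,0],"fingers":0.1}]' | tr '\n' ' ';echo; done
```

```text
time: 14.75 ee_pos: [0.5468, 0.0314, 0.1406] ee_rot: [-90.0, 0.0, 27.4] ft_force: [-0.1, -0.1, -2.0] width: 0.287 
time: 14.92 ee_pos: [0.5468, 0.0314, 0.1396] ee_rot: [-90.0, 0.0, 27.4] ft_force: [-0.2, -0.3, -2.1] width: 0.287 
time: 15.08 ee_pos: [0.5469, 0.0314, 0.1388] ee_rot: [-90.0, -0.0, 27.4] ft_force: [-0.6, -0.8, -1.2] width: 0.287 
time: 15.25 ee_pos: [0.5471, 0.0314, 0.138] ee_rot: [-90.0, -0.0, 27.4] ft_force: [-0.4, 0.3, 0.8] width: 0.284
```

```bash
for i in 1 2 3 4; do python3 -m creep '[{"translation":[0,0,-0.0007],"turn":[0,0,0],"fingers":0.1},{"translation":[0,0,0],"turn":[0,0,0],"fingers":0.1}]' | tr '\n' ' ';echo; done
```

```text
time: 15.42 ee_pos: [0.5471, 0.0314, 0.1373] ee_rot: [-90.0, -0.0, 27.4] ft_force: [-1.2, -0.2, 2.4] width: 0.287 
time: 15.58 ee_pos: [0.547, 0.0314, 0.1364] ee_rot: [-90.0, -0.0, 27.4] ft_force: [-0.5, -0.3, 3.2] width: 0.285 
time: 15.75 ee_pos: [0.547, 0.0314, 0.1357] ee_rot: [-90.0, -0.0, 27.4] ft_force: [-1.0, 0.3, 2.8] width: 0.281 
time: 15.92 ee_pos: [0.547, 0.0314, 0.1349] ee_rot: [-90.0, -0.0, 27.4] ft_force: [0.9, -0.9, 2.7] width: 0.288
```

The net force of about 5 N is steady: the foam is sinking. I continue in 1 mm steps.

```bash
for i in 1 2 3 4 5; do python3 -m creep '[{"translation":[0,0,-0.001],"turn":[0,0,0],"fingers":0.1},{"translation":[0,0,0],"turn":[0,0,0],"fingers":0.1}]' > o; tr '\n' ' ' <o;echo; done
```

```text
time: 16.08 ee_pos: [0.547, 0.0314, 0.1339] ee_rot: [-90.0, -0.0, 27.4] ft_force: [0.5, -0.1, 2.4] width: 0.284 
time: 16.25 ee_pos: [0.547, 0.0314, 0.1329] ee_rot: [-90.0, -0.0, 27.4] ft_force: [0.7, 0.0, 2.3] width: 0.286 
time: 16.42 ee_pos: [0.547, 0.0314, 0.1319] ee_rot: [-90.0, -0.0, 27.4] ft_force: [-0.1, -0.6, 2.7] width: 0.287 
time: 16.58 ee_pos: [0.5469, 0.0315, 0.1309] ee_rot: [-90.0, -0.0, 27.4] ft_force: [0.4, -0.8, 3.1] width: 0.288 
time: 16.75 ee_pos: [0.5469, 0.0314, 0.1299] ee_rot: [-90.0, -0.0, 27.4] ft_force: [0.7, -0.1, 2.9] width: 0.287
```

```bash
for i in 1 2 3 4; do python3 -m creep '[{"translation":[0,0,-0.0008],"turn":[0,0,0],"fingers":0.1},{"translation":[0,0,0],"turn":[0,0,0],"fingers":0.1}]' > o; tr '\n' ' ' <o;echo; done
```

```text
time: 16.92 ee_pos: [0.5469, 0.0314, 0.1291] ee_rot: [-90.0, 0.0, 27.4] ft_force: [0.3, -0.6, 2.1] width: 0.286 
time: 17.08 ee_pos: [0.5468, 0.0314, 0.1282] ee_rot: [-90.0, 0.0, 27.4] ft_force: [1.1, -0.3, 1.3] width: 0.282 
time: 17.25 ee_pos: [0.5467, 0.0314, 0.1273] ee_rot: [-90.0, 0.0, 27.4] ft_force: [1.8, 0.8, 0.5] width: 0.289 
time: 17.42 ee_pos: [0.5465, 0.0314, 0.1264] ee_rot: [-90.0, 0.0, 27.4] ft_force: [0.7, -1.0, -1.5] width: 0.286
```

The force is falling rather than rising, which is unexpected, so I stop and look.

```bash
python3 - <<'E'
from h import *
print(get_obs()['ee_pos'],get_obs()['ft_force'],get_obs()['wrist_torque'])
s=snap('scene')
c=s['image'][150:225,220:320];cv2.imwrite('pics/d7.png',cv2.resize(c,(800,600),interpolation=cv2.INTER_CUBIC)[:,:,::-1])
E
```

```text
[0.54653472 0.03137667 0.12638473] [ 0.65096543 -1.03745758 -1.48624547] [-0.00470681 -0.23647895 -0.00755648]
```

View pics/d7.png

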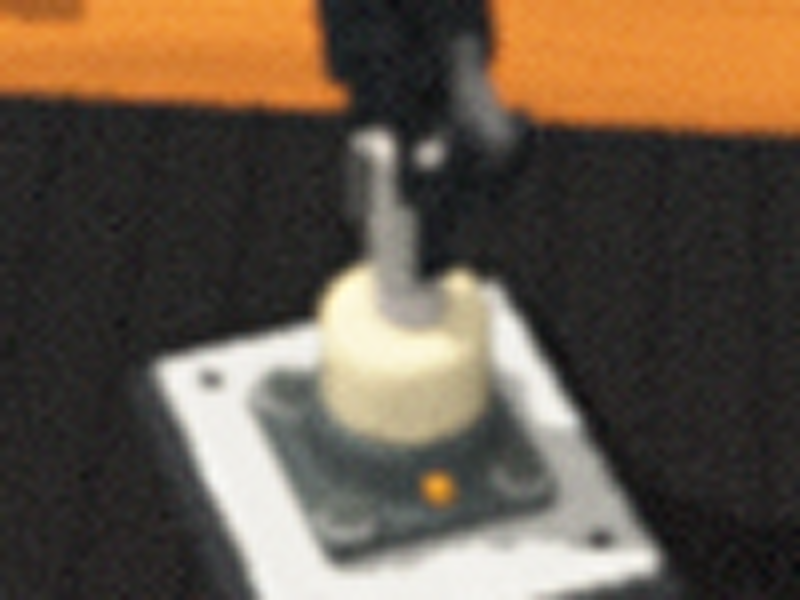

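The scene shows the unit sunk about 8 mm (orange nipple from y=470 to y=489) and the cup upright over the boss, hiding the collar. I continue in small steps with force checks.

```bash
python3 -m creep '[{"translation":[0,0,0],"turn":[0,0,0],"fingers":0.1},{"translation":[0,0,0],"turn":[0,0,0],"fingers":0.1}]'|tr '\n' ' '; for i in 1 2 3 4; do python3 -m creep '[{"translation":[0,0,-0.0005],"turn":[0,0,0],"fingers":0.1},{"translation":[0,0,0],"turn":[0,0,0],"fingers":0.1}]' > o; tr '\n' ' ' <o;echo; python3 -c "from h import *;print(get_obs()['wrist_torque'].round(3))"; done
```

```text
time: 17.63 ee_pos: [0.5464, 0.0314, 0.1264] ee_rot: [-90.0, 0.1, 27.4] ft_force: [0.4, -0.2, -1.9] width: 0.283 time: 17.8 ee_pos: [0.5465, 0.0314, 0.1261] ee_rot: [-90.0, 0.0, 27.4] ft_force: [0.0, -0.5, -3.1] width: 0.284 
[-0.004 -0.059 -0.025]
time: 17.97 ee_pos: [0.5467, 0.0314, 0.1256] ee_rot: [-90.0, 0.0, 27.4] ft_force: [-0.5, 0.7, -3.0] width: 0.287 
[-0.008 -0.041 -0.008]
time: 18.13 ee_pos: [0.5468, 0.0314, 0.1253] ee_rot: [-90.0, 0.0, 27.4] ft_force: [0.3, 0.2, -2.8] width: 0.29 
[-0.021 -0.001  0.009]
time: 18.3 ee_pos: [0.5469, 0.0315, 0.1252] ee_rot: [-90.0, -0.0, 27.4] ft_force: [-2.3, 0.5, 4.3] width: 0.286 
[ 0.033  0.5   -0.003]
```

```bash
for i in 1 2 3; do python3 -m creep '[{"translation":[0,0,-0.0004],"turn":[0,0,0],"fingers":0.1},{"translation":[0,0,0],"turn":[0,0,0],"fingers":0.1}]' > o; tr '\n' ' ' <o;echo; python3 -c "from h import *;print(get_obs()['wrist_torque'].round(3))"; done
```

```text
time: 18.47 ee_pos: [0.5469, 0.0314, 0.1252] ee_rot: [-90.0, -0.0, 27.4] ft_force: [-3.3, 1.0, 8.5] width: 0.282 
[0.016 0.843 0.014]
time: 18.63 ee_pos: [0.5469, 0.0315, 0.1251] ee_rot: [-90.0, -0.0, 27.4] ft_force: [-4.1, 0.4, 13.3] width: 0.282 
[-0.098  1.137  0.016]
time: 18.8 ee_pos: [0.547, 0.0314, 0.1251] ee_rot: [-90.0, -0.1, 27.4] ft_force: [-5.5, 1.0, 18.1] width: 0.285 
[-0.076  1.541 -0.031]
```

The force rises stiffly to about 20 N net at z = 0.1251. The total travel of 14 mm is about 8 mm of sink plus 6 mm of collar travel, so it is probably flush. I unload, lift off and check the cover from both cameras.

```bash
python3 -m creep '[{"translation":[0,0,0.002],"turn":[0,0,0],"fingers":0.1},{"translation":[0,0,0.003],"turn":[0,0,0],"fingers":0.1},{"translation":[0,0,0.005],"turn":[0,0,0],"fingers":0.1},{"translation":[0,0,0.01],"turn":[0,0,0],"fingers":0.1},{"translation":[0,0,0.02],"turn":[0,0,0],"fingers":0.1},{"translation":[0,0,0.02],"turn":[0,0,0],"fingers":0.1},{"translation":[-0.006,-0.025,0],"turn":[0,0,0],"fingers":0.1},{"translation":[-0.009,-0.035,0],"turn":[0,0,0],"fingers":0.1},{"translation":[-0.009,-0.035,0],"turn":[0,0,0],"fingers":0.1},{"translation":[-0.009,-0.035,0],"turn":[0,0,0],"fingers":0.1}]'; python3 -m creep '[{"translation":[-0.009,-0.035,0],"turn":[0,0,0],"fingers":0.1},{"translation":[0,0,0],"turn":[0,0,0],"fingers":0.1}]';python3 - <<'E'
from h import *
o=[]
for n,u,v in(('scene',270,196),('top',247,170)):
    s=snap(n);print(n,[proj(s,p).round(1) for p in((.546,.0305,.0615),(.546,.0305,.0795))])
    c=s['image'][v-25:v+25,u-25:u+25];o.append(cv2.resize(c,(400,400),interpolation=cv2.INTER_CUBIC)[:,:,::-1])
cv2.imwrite('pics/d8.png',np.hstack(o))
E
```

```text
time: 19.63
ee_pos: [0.5135, -0.0998, 0.1844]
ee_rot: [-90.0, -0.0, 27.4]
ft_force: [0.5, -0.4, -1.6]
width: 0.286
time: 19.8
ee_pos: [0.5023, -0.1421, 0.1847]
ee_rot: [-90.2, 0.1, 26.8]
ft_force: [-0.1, -0.0, -2.7]
width: 0.284
scene [array([269.6, 199. ]), array([269.8, 194.2])]
top [array([246.4, 169.6]), array([246.2, 168. ])]
```

View pics/d8.png

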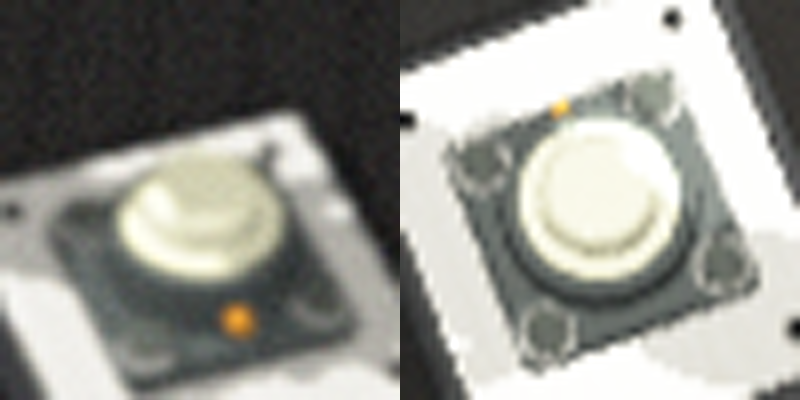

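The relative drop from collar edge to nipple is about 1.6 px, or 5.5 mm, so the cover looks seated and centred. I check level numerically with edge profiles, before against after, without viewing another picture.

```bash
python3 - <<'E'
from h import *
def prof(img,off,k,us,tag):
    # img crop gray; report edges down column u (full-px coords)
    for u in us:
        c=int((u-off[0]+.5)*k); p=img[:,c-int(k//2):c+int(k//2)+1].mean(1)
        m=p>150; idx=np.nonzero(np.diff(m.astype(int)))[0]
        print(tag,u,[round((i+.5)/k-.5+off[1],1) for i in idx])
a=cv2.imread('pics/d4.png',0).astype(float)[:,:400]; b=cv2.imread('pics/d8.png',0).astype(float)[:,:400]
U=[263,265,267,270,273,275,277]
prof(a,(238,161),6.25,U,'before'); prof(b,(245,171),8,U,'after')
for i,(n,off,k) in {'d4':((238,161),6.25),'d8':((245,171),8)}.items() if 0 else []: pass
# orange dot
for f,off,k in(('d4',(238,161),6.25),('d8',(245,171),8)):
    im=cv2.imread(f'pics/{f}.png')[:,:400].astype(int); m=(im[...,2]-im[...,0]>90); ys,xs=np.nonzero(m[150:]); print(f,(xs.mean()/k-.5+off[0]).round(2),((ys.mean()+150)/k-.5+off[1]).round(2))
s=snap('scene'); g=s['image'].astype(int)
for v in range(188,208): print(v,g[v,252:290].mean(1).round().astype(int).tolist())
E
```

```text
before 263 [np.float64(161.5), np.float64(187.1), np.float64(200.3), np.float64(213.4), np.float64(214.5), np.float64(217.9)]
before 265 [np.float64(186.5), np.float64(201.4), np.float64(217.5)]
before 267 [np.float64(161.5), np.float64(185.5), np.float64(202.0), np.float64(217.1)]
before 270 [np.float64(184.9), np.float64(202.2), np.float64(216.6)]
before 273 [np.float64(161.4), np.float64(162.7), np.float64(184.7), np.float64(201.9), np.float64(215.5)]
before 275 [np.float64(161.5), np.float64(161.7), np.float64(162.2), np.float64(162.7), np.float64(184.7), np.float64(201.1), np.float64(214.8)]
before 277 [np.float64(161.2), np.float64(162.5), np.float64(184.3), np.float64(185.9), np.float64(188.7), np.float64(199.6), np.float64(214.5)]
after 263 [np.float64(188.9), np.float64(203.8)]
after 265 [np.float64(188.6), np.float64(204.7), np.float64(219.8)]
after 267 [np.float64(188.1), np.float64(205.2), np.float64(219.1)]
after 270 [np.float64(187.2), np.float64(205.7), np.float64(218.7)]
after 273 [np.float64(186.6), np.float64(205.2), np.float64(217.8)]
after 275 [np.float64(186.1), 
[... 3210 characters left out ...]
]
204 [132, 102, 95, 106, 105, 93, 81, 80, 90, 97, 114, 137, 166, 204, 219, 230, 238, 240, 241, 244, 236, 225, 184, 154, 121, 90, 73, 65, 59, 54, 54, 63, 76, 97, 140, 162, 168, 175]
205 [152, 122, 102, 101, 107, 94, 93, 76, 86, 83, 93, 97, 121, 128, 145, 163, 184, 190, 194, 191, 179, 164, 141, 110, 90, 71, 64, 56, 56, 53, 58, 65, 61, 80, 108, 148, 169, 170]
206 [194, 160, 128, 109, 108, 107, 96, 83, 81, 76, 79, 86, 90, 89, 104, 111, 114, 119, 122, 124, 116, 102, 98, 92, 73, 67, 60, 53, 57, 58, 59, 65, 66, 71, 96, 127, 160, 173]
207 [232, 212, 168, 124, 107, 105, 103, 91, 84, 76, 78, 76, 73, 83, 82, 82, 82, 85, 85, 84, 82, 70, 75, 70, 62, 59, 63, 56, 57, 60, 72, 69, 70, 71, 76, 107, 144, 167]
```

Before and after edges show the same drop on both sides (3.0–3.5 px), so there is no sideways tilt. The unit sank 7.9 mm and the rim travelled 14 mm, which implies about 6 mm of collar travel. The image alone says 4.4–5 mm, and I never saw a 10 N peak. I press a second time to settle whether it is seated: if the rim meets the collar stiffly at the same height, the cover is held down.

```bash
python3 -m creep '[{"translation":[0.009,0.035,0],"turn":[0,0,0],"fingers":0.1},{"translation":[0.009,0.035,0],"turn":[0,0,0],"fingers":0.1},{"translation":[0.009,0.035,0],"turn":[0,0,0],"fingers":0.1},{"translation":[0.009,0.035,0],"turn":[0,0,0],"fingers":0.1},{"translation":[0.006,0.025,0],"turn":[0,0,0],"fingers":0.1},{"translation":[0,0,0],"turn":[0,0,0],"fingers":0.1},{"translation":[0,0,0],"turn":[0,0,0],"fingers":0.1},{"translation":[0,0,-0.01],"turn":[0,0,0],"fingers":0.1},{"translation":[0,0,-0.01],"turn":[0,0,0],"fingers":0.1},{"translation":[0,0,0],"turn":[0,0,0],"fingers":0.1}]'|tr '\n' ' '; echo; for i in 1 2 3 4 5 6 7; do python3 -m creep '[{"translation":[0,0,-0.002],"turn":[0,0,0],"fingers":0.1},{"translation":[0,0,-0.002],"turn":[0,0,0],"fingers":0.1},{"translation":[0,0,0],"turn":[0,0,0],"fingers":0.1}]'|tr '\n' ' ';echo; done
```

```text
time: 20.78 ee_pos: [0.5453, 0.0305, 0.1613] ee_rot: [-89.9, 0.2, 27.3] ft_force: [-0.6, 0.5, -2.1] width: 0.287 
time: 21.03 ee_pos: [0.5468, 0.0309, 0.1593] ee_rot: [-90.0, 0.0, 27.3] ft_force: [0.2, 0.3, -1.8] width: 0.282 
time: 21.28 ee_pos: [0.5467, 0.0313, 0.1553] ee_rot: [-90.0, 0.0, 27.4] ft_force: [-0.6, 0.6, -3.1] width: 0.281 
time: 21.53 ee_pos: [0.5467, 0.0314, 0.1512] ee_rot: [-90.0, 0.0, 27.4] ft_force: [-0.1, 1.0, -2.1] width: 0.284 
time: 21.78 ee_pos: [0.5467, 0.0314, 0.1472] ee_rot: [-90.0, 0.0, 27.4] ft_force: [0.0, -0.9, -1.1] width: 0.285 
time: 22.03 ee_pos: [0.5466, 0.0314, 0.1432] ee_rot: [-90.0, 0.0, 27.4] ft_force: [-0.2, -0.4, -2.4] width: 0.287 
time: 22.28 ee_pos: [0.5467, 0.0314, 0.1392] ee_rot: [-90.0, 0.0, 27.4] ft_force: [-1.0, -0.5, -2.2] width: 0.285 
time: 22.53 ee_pos: [0.5467, 0.0314, 0.1352] ee_rot: [-90.0, 0.0, 27.4] ft_force: [1.0, -0.4, -2.7] width: 0.285
```

```bash
for i in 1 2 3 4 5 6 7 8 9 10; do python3 -m creep '[{"translation":[0,0,-0.001],"turn":[0,0,0],"fingers":0.1},{"translation":[0,0,0],"turn":[0,0,0],"fingers":0.1}]'|tr '\n' ' ';echo; done
```

```text
time: 22.7 ee_pos: [0.5468, 0.0314, 0.1344] ee_rot: [-90.0, 0.0, 27.4] ft_force: [-0.0, 0.0, -3.7] width: 0.284 
time: 22.87 ee_pos: [0.5468, 0.0314, 0.1335] ee_rot: [-90.0, 0.0, 27.4] ft_force: [-0.4, -0.7, -2.6] width: 0.282 
time: 23.03 ee_pos: [0.5468, 0.0314, 0.1325] ee_rot: [-90.0, 0.0, 27.4] ft_force: [0.4, 0.3, -2.3] width: 0.284 
time: 23.2 ee_pos: [0.5468, 0.0314, 0.1315] ee_rot: [-90.0, 0.0, 27.4] ft_force: [-0.7, -0.7, -2.1] width: 0.283 
time: 23.37 ee_pos: [0.5468, 0.0314, 0.1304] ee_rot: [-90.0, 0.0, 27.4] ft_force: [-0.2, 0.2, -2.3] width: 0.283 
time: 23.53 ee_pos: [0.5468, 0.0314, 0.1294] ee_rot: [-90.0, 0.0, 27.4] ft_force: [0.5, -0.5, -3.0] width: 0.284 
time: 23.7 ee_pos: [0.5468, 0.0314, 0.1284] ee_rot: [-90.0, 0.0, 27.4] ft_force: [0.2, 0.5, -2.1] width: 0.288 
time: 23.87 ee_pos: [0.5468, 0.0314, 0.1275] ee_rot: [-90.0, 0.0, 27.4] ft_force: [-0.5, 0.3, -2.3] width: 0.283 
time: 24.03 ee_pos: [0.5468, 0.0314, 0.1264] ee_rot: [-90.0, 0.0, 27.4] ft_force: [-0.3, -0.7, -2.3] width: 0.284 
time: 24.2 ee_pos: [0.5468, 0.0314, 0.1254] ee_rot: [-90.0, 0.0, 27.4] ft_force: [0.4, -0.2, -3.1] width: 0.285
```

No spring-back: the rim still meets the collar at 0.125. I press once more to about 20 N net.

```bash
for i in 1 2 3 4 5; do python3 -m creep '[{"translation":[0,0,-0.0004],"turn":[0,0,0],"fingers":0.1},{"translation":[0,0,0],"turn":[0,0,0],"fingers":0.1}]'|tr '\n' ' ';echo; done
```

```text
time: 24.37 ee_pos: [0.5469, 0.0314, 0.1253] ee_rot: [-90.0, -0.0, 27.4] ft_force: [0.3, 0.5, -1.3] width: 0.284 
time: 24.53 ee_pos: [0.5469, 0.0315, 0.1252] ee_rot: [-90.0, -0.0, 27.4] ft_force: [-0.5, 1.3, 4.0] width: 0.289 
time: 24.7 ee_pos: [0.547, 0.0315, 0.1251] ee_rot: [-90.0, -0.0, 27.4] ft_force: [-2.8, -0.1, 8.9] width: 0.287 
time: 24.87 ee_pos: [0.547, 0.0315, 0.1251] ee_rot: [-90.0, -0.1, 27.4] ft_force: [-3.9, 0.5, 13.3] width: 0.287 
time: 25.03 ee_pos: [0.547, 0.0315, 0.1251] ee_rot: [-90.0, -0.1, 27.4] ft_force: [-5.5, 1.0, 17.5] width: 0.284
```

Rigid at the same height, so the cover is seated. I lift off and return the driver to its old spot.

```bash
python3 -m creep '[{"translation":[0,0,0.002],"turn":[0,0,0],"fingers":0.1},{"translation":[0,0,0.003],"turn":[0,0,0],"fingers":0.1},{"translation":[0,0,0.005],"turn":[0,0,0],"fingers":0.1},{"translation":[0,0,0.015],"turn":[0,0,0],"fingers":0.1},{"translation":[0,0,0.02],"turn":[0,0,0],"fingers":0.1},{"translation":[0,0,0.017],"turn":[0,0,0],"fingers":0.1},{"translation":[-0.006,-0.02,0],"turn":[0,0,0],"fingers":0.1},{"translation":[-0.009,-0.033,0],"turn":[0,0,0],"fingers":0.1},{"translation":[-0.009,-0.033,0],"turn":[0,0,0],"fingers":0.1},{"translation":[-0.009,-0.033,0],"turn":[0,0,0],"fingers":0.1}]'|tr '\n' ' '; echo; python3 -m creep '[{"translation":[-0.009,-0.033,0],"turn":[0,0,0],"fingers":0.1},{"translation":[-0.009,-0.033,0],"turn":[0,0,0],"fingers":0.1},{"translation":[-0.009,-0.033,0],"turn":[0,0,0],"fingers":0.1},{"translation":[-0.009,-0.033,0],"turn":[0,0,0],"fingers":0.1},{"translation":[-0.007,-0.03,0],"turn":[0,0,0],"fingers":0.1},{"translation":[0,0,-0.03],"turn":[0,0,0],"fingers":0.1},{"translation":[0,0,-0.03],"turn":[0,0,0],"fingers":0.1},{"translation":[0,0,-0.03],"turn":[0,0,0],"fingers":0.1},{"translation":[0,0,-0.02],"turn":[0,0,0],"fingers":0.1},{"translation":[0,0,0],"turn":[0,0,0],"fingers":0.1}]'|tr '\n' ' '; echo; for i in 1 2 3; do python3 -m creep '[{"translation":[0,0,-0.0015],"turn":[0,0,0],"fingers":0.1},{"translation":[0,0,0],"turn":[0,0,0],"fingers":0.1}]'|tr '\n' ' ';echo; done
```

```text
time: 25.87 ee_pos: [0.5134, -0.0886, 0.1858] ee_rot: [-90.0, -0.0, 27.5] ft_force: [0.1, -0.6, -1.9] width: 0.285 
time: 26.7 ee_pos: [0.4688, -0.2486, 0.0721] ee_rot: [-89.7, 0.2, 27.4] ft_force: [-0.5, 0.3, -2.0] width: 0.286 
time: 26.87 ee_pos: [0.4715, -0.25, 0.075] ee_rot: [-90.1, -0.0, 27.4] ft_force: [0.1, 0.8, -2.0] width: 0.285 
time: 27.03 ee_pos: [0.4717, -0.2499, 0.0738] ee_rot: [-90.1, -0.1, 27.4] ft_force: [-0.8, 0.4, -1.7] width: 0.28 
time: 27.2 ee_pos: [0.4712, -0.2496, 0.0716] ee_rot: [-90.0, -0.0, 27.4] ft_force: [-0.1, -0.2, -3.1] width: 0.283
```

```bash
python3 -m creep '[{"translation":[0,0,-0.0025],"turn":[0,0,0],"fingers":0.1},{"translation":[0,0,-0.0025],"turn":[0,0,0],"fingers":0.1},{"translation":[0,0,0],"turn":[0,0,0],"fingers":0.1}]'|tr '\n' ' ';echo; for i in 1 2 3 4; do python3 -m creep '[{"translation":[0,0,-0.0007],"turn":[0,0,0],"fingers":0.1},{"translation":[0,0,0],"turn":[0,0,0],"fingers":0.1}]'|tr '\n' ' ';echo; done
```

```text
time: 27.45 ee_pos: [0.4707, -0.2494, 0.0656] ee_rot: [-90.0, 0.0, 27.4] ft_force: [0.4, 1.3, -2.0] width: 0.286 
time: 27.62 ee_pos: [0.4708, -0.2496, 0.0652] ee_rot: [-90.0, 0.0, 27.4] ft_force: [1.0, 0.2, -1.8] width: 0.282 
time: 27.78 ee_pos: [0.4708, -0.2496, 0.0646] ee_rot: [-90.0, 0.0, 27.4] ft_force: [-0.3, -0.0, -1.8] width: 0.284 
time: 27.95 ee_pos: [0.4709, -0.2496, 0.0643] ee_rot: [-90.0, -0.0, 27.4] ft_force: [-0.9, 0.2, 2.9] width: 0.286 
time: 28.12 ee_pos: [0.471, -0.2496, 0.0642] ee_rot: [-90.0, -0.0, 27.4] ft_force: [-3.4, 2.6, 13.0] width: 0.282
```

Down at 0.0642, the same height as at the grasp, so nothing slipped. I relieve the load, open and retreat.

```bash
python3 -m creep '[{"translation":[0,0,0.0008],"turn":[0,0,0],"fingers":0.1},{"translation":[0,0,0],"turn":[0,0,0],"fingers":0.3},{"translation":[0,0,0],"turn":[0,0,0],"fingers":0.45},{"translation":[0,0,0],"turn":[0,0,0],"fingers":0.7},{"translation":[0,0,0],"turn":[0,0,0],"fingers":0.7},{"translation":[0,0,0.01],"turn":[0,0,0],"fingers":0.7},{"translation":[0,0,0.03],"turn":[0,0,0],"fingers":0.7},{"translation":[0,0,0.04],"turn":[0,0,0],"fingers":0.7},{"translation":[0,0,0.04],"turn":[0,0,0],"fingers":0.7},{"translation":[0,0,0.03],"turn":[0,0,0],"fingers":0.7}]'|tr '\n' ' ';echo;python3 -m creep '[{"translation":[0,-0.035,0],"turn":[0,0,0],"fingers":0.7},{"translation":[0,-0.035,0],"turn":[0,0,0],"fingers":0.7},{"translation":[0,-0.035,0],"turn":[0,0,0],"fingers":0.7},{"translation":[0,-0.03,0],"turn":[0,0,0],"fingers":0.7},{"translation":[0,0,0],"turn":[0,0,0],"fingers":0.7},{"translation":[0,0,0],"turn":[0,0,0],"fingers":0.7},{"translation":[0,0,0],"turn":[0,0,0],"fingers":0.7}]'|tr '\n' ' '
python3 - <<'E'
from h import *
a=snap('scene')['image'][130:270,100:400];b=snap('top')['image'][90:230,130:400]
A=cv2.resize(a,(800,373),interpolation=cv2.INTER_CUBIC)
B=cv2.resize(snap('scene')['image'][176:212,246:296],(320,227),interpolation=cv2.INTER_CUBIC);C=cv2.resize(b,(438,227),interpolation=cv2.INTER_CUBIC)
row=np.hstack([B,C,np.zeros((227,42,3),np.uint8)])
cv2.imwrite('pics/f.png',np.vstack([A,row])[:,:,::-1])
E
```

```text
time: 28.95 ee_pos: [0.471, -0.2501, 0.2179] ee_rot: [-90.1, -0.1, 27.4] ft_force: [1.3, -0.9, 0.0] width: 0.7 
time: 29.53 ee_pos: [0.4708, -0.384, 0.2143] ee_rot: [-90.0, -0.0, 27.4] ft_force: [0.8, 0.0, -0.3] width: 0.697
```

View pics/f.png

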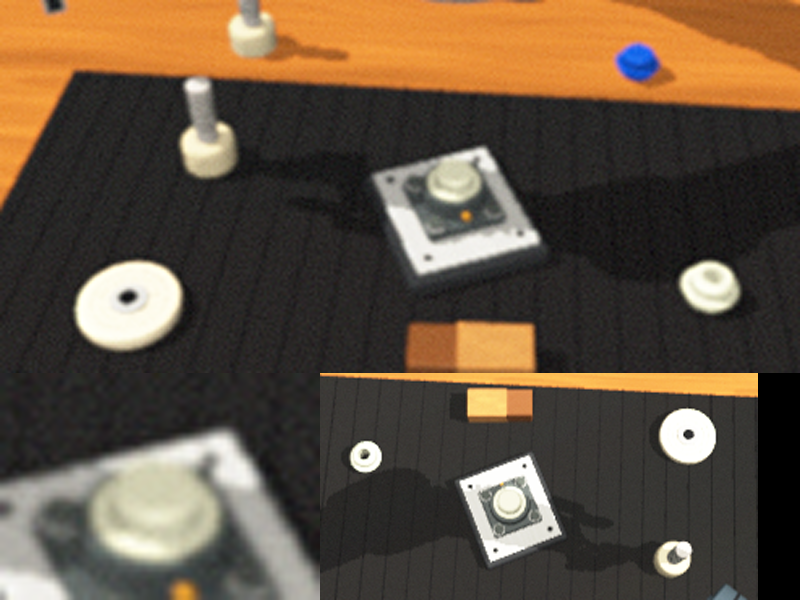

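The final picture shows:
- The driver upright on the mat at (208,150).
- The cover centred on the boss at (455,182).
- The open cover, wheel and bar at their old places.

I hand in.

```bash
python3 -c "from workcell import *;print(finish_job())"
```

```text
the job is handed in; nothing more can be done
None
```

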